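# Find the full tea canister by weight and put it away in the lidded box

## Task

Open the lid of the white storage box all the way until it leans back on its stop. Three tea canisters look alike but only one is full: lift them to feel which is the heavy one, and set that one gently upright inside the box. Leave the two light ones standing upright on the worktop outside the box and the lid open, and do not tip any canister over or disturb the lemon, jam jar and low tin.

Things in the scene. Friction and masses are not known exactly. Their poses are not given: they have to be found in the camera images.
- canister_a: square salmon-pink tea canister, one of three alike, 70 x 70 mm, 110 mm tall; origin at the centre of its underside. On its fixed lid a round knob, 19 mm across, 97 to 110 mm above the underside. One canister is full (0.5 to 0.75 kg in all), two are almost empty (0.2 kg each); which one is full changes from start to start and only the weight tells
- canister_b: square salmon-pink tea canister, one of three alike, 70 x 70 mm, 110 mm tall; origin at the centre of its underside. On its fixed lid a round knob, 19 mm across, 97 to 110 mm above the underside. One canister is full (0.5 to 0.75 kg in all), two are almost empty (0.2 kg each); which one is full changes from start to start and only the weight tells
- canister_c: square salmon-pink tea canister, one of three alike, 70 x 70 mm, 110 mm tall; origin at the centre of its underside. On its fixed lid a round knob, 19 mm across, 97 to 110 mm above the underside. One canister is full (0.5 to 0.75 kg in all), two are almost empty (0.2 kg each); which one is full changes from start to start and only the weight tells
- storage_box: white box with a wooden lid, fixed on the worktop, 170 x 220 x 125 mm (x, y, z), walls and floor 10 mm thick, so the inside is 150 x 200 mm and 115 mm deep; origin at the centre of its underside, its -x side is the front (label holder), turned roughly to the right (world -y); the lid hinges on the opposite (+x) rim, at the left, and opens to the left
- storage_box_in (a point): centre of the box's inner floor, 10 mm above its underside, axes as the box
- box_lid (a joint): angle of the box's lid (wood, 170 x 220 x 10 mm): 0 closed, grows as it opens up and back, 1.9 rad resting on its stop; let go below about 1.5 rad it falls shut, beyond that it falls open to the stop
- box_lid_handle (a point): grip point of the black knob on the lid's upper face: the knob's head is 28 mm across, stands 27 to 43 mm off the lid's face, and this point is 35 mm off the face, 30 mm from the lid's front edge; the axes turn with the lid, z along the knob away from the lid
- box_lid_hinge (a point): middle of the lid's hinge line (which runs along the box's y), at the top of the box's +x wall, 125 mm above the worktop; with the lid closed the handle point lies 140 mm towards the front and 45 mm above it
- lemon: lemon, 83 x 58 x 58 mm, a bystander; origin at its underside
- jam_jar: jam jar with a white lid, 64 mm wide, 96 mm tall, a bystander; origin at the centre of its underside
- tomato_tin: low green and gold tin, 75 mm wide, 58 mm tall, a bystander; origin at the centre of its underside

How it is judged:
By the outcome, as a careful person would: the job done as asked, in the order asked, and still so for the second after the job is handed in, with the robot touching nothing.
It also fails if it takes over 72 s, if anything falls off the work surface, if the arm or the gripper's body presses on something with over 40 N, if the wrist force passes 120 N, or if a joint passes its speed limit or range.

## Robot

A 7-joint arm with a two-finger parallel gripper is mounted at the origin on a cart in front of the work surface, level with it; the furniture and walls round the work are solid. World frame = base frame: x ahead of the robot, y to its left, z up, the work surface at z = 0. Lengths are in mm, angles in rad, forces in N, time in s.
With the tool pointing down it reaches from about 375 to 925 mm from the base axis. Payload 3.1 kg.
Tool frame: the origin (TCP) lies midway between the tips of the shut fingers; the grasp point (between the pads) lies 19 mm behind it; z points along the fingers, y is the line along which they close (so a half turn about z gives the same grasp; the last joint's range is limited). The gripper opens to 85 mm and grips with 20 to 120 N. Pads are 22 mm wide; open, the fingers measure 114 mm over their backs; the gripper's body (76 mm by 85 mm) begins 54 mm behind the grasp point. The pads swing forward as they close: fully open they stand 13 mm farther back than shut.
Start: joints at [1.088, 0.383, 0.044, 1.598, -0.018, 1.161, -0.05], TCP at [244.013, -602.462, 198.469] pointing down, gripper open.
Joint ranges: [-2.61, 2.61], [-0.41, 2.15], [-1.48, 1.57], [0, 2.5], [-1.57, 4.71], [0.05, 1.97], [-2.85, 2.85]. Speed limits (rad/s): [2.79, 2.79, 3.14, 3.14, 3.14, 3.14, 3.14].

## Interface

Orientations are given as a unit quaternion [w, x, y, z].
In Python, from station import * gives the robot as it stands.
- The arm moves only by the tool arm_command, never from a script. Its arguments are lists of equal length, an entry for each row: "translation": the shift along the tool's x, y, z in m, a list of three; "dr": the turn, a rotation vector about the tool's x, y, z in rad, a list of three; "jaw": the opening, from 0 (shut) to 1 (fully open). A call has 1 to 8 rows; each row is the pose to reach, as a shift and turn from the pose commanded when the call began, along the tool's axes at that moment; what a row does not reach only later rows make up. A row lasts 1/8 s, in which the tool goes at most 62.5 mm and 10.7 degrees, less where a joint would pass 70% of its speed; a pose out of reach is approached as far as the arm can. A call with a gripper value outside its range is refused whole. The fingers move at their own pace and stop on an object; "newtons" is the grip in N (left out, the last holds). Time passes only in rows, so rows that repeat a pose let the fingers close. It gives the time, the measured TCP pose, the force, the opening and the grip force at its end, in the units of the state.
- get_state(): the state, without advancing time (a new reading comes with each control period).
- camera(name): name is "side" or "top"; returns a dict with "color" (400x640x3 uint8, red, green, blue), "z_map" (400x640 float32, mm along the optical axis (not along the pixel's ray), 0 where there is no reading), "K" (3x3 intrinsics, pixels), "dist" ([k1, k2, p1, p2, k3] as OpenCV has them; the pictures are not rectified), "eye" and "orientation" of the camera in the world. Camera axes: x right, y down, z forward; pixel columns grow to the right and rows downward; lengths in mm; the calibration is good to about 2 mm. A picture is of the moment at which its call begins.
- sign_off(): hands the job in; it is judged then, once.
Trained networks look in the newest picture that a camera, given by its name, has taken for a name from the list of things; names that differ only in an ending like _2 or _b are one class to them, and where a whole thing is asked for, a point or a joint stands for the part that bears it (a point fixed in the world has none). Each returns a list of dicts, best first, with "conf" (0 to 1); they miss things now and then, are a little off and sometimes report something else, mostly with a low value. They report only what shows in the picture. A call takes as long as a camera call.
- look_for(camera, label): "location" ([x, y, z] in mm, in the coordinates of the camera as it stood for that picture, good to about 4 mm: the middle of the surface that is visible of it).
The state is a dict: "clock": time; "joint_pos": joint angles; "joint_vel": joint speeds; "effort": joint torques, N m; "tool_pos": TCP position; "orientation": TCP orientation; "wrist_force": force on the tool from outside, world axes, zero at the start; "moment": the same for the moment, N m; "gripper_width": finger opening in mm; "gripper_force": force on a finger pad.
Only numpy, scipy, OpenCV 4.12 (cv2) and the standard library are available. Lean on these libraries where they do the work, as an engineer would, in place of code of your own. Each camera call takes 0.05 s, during which the arm holds its last target. There are 200 camera calls.

## Working session

There is one attempt and no reset: what is moved stays moved. The work goes in short steps, Python scripts to look and compute and a tool call to move; the robot and the scene stay as the last step left them, time stands still between calls to the robot, and variables do not carry over. Pictures are saved under pics/ and viewed, at most 10 in all, crops included, and the job is handed in when it is done.

Besides the shell and the picture viewer there is one more tool, called as name(argument=value, ...) on one line, values as JSON. arm_command: Moves the arm, as the interface text tells. Its arguments: {"type":"object","properties":{"translation":{"type":"array","items":{"type":"array","items":{"type":"number"}}},"dr":{"type":"array","items":{"type":"array","items":{"type":"number"}}},"jaw":{"type":"array","items":{"type":"number"}},"newtons":{"type":"number"}},"required":["translation","dr","jaw"]}

```bash
mkdir -p pics; ls
cat > h.py <<'E'
from station import *
import numpy as np, cv2
from scipy.spatial.transform import Rotation as R
def rot(q): return R.from_quat([q[1],q[2],q[3],q[0]]).as_matrix()
def world_map(c):
    h,w=c["z_map"].shape
    u,v=np.meshgrid(np.arange(w),np.arange(h))
    p=cv2.undistortPoints(np.stack([u,v],-1).reshape(-1,1,2).astype(np.float64),np.array(c["K"]),np.array(c["dist"])).reshape(h,w,2)
    z=c["z_map"][...,None]
    P=np.concatenate([p*z,z],-1)
    W=P@rot(c["orientation"]).T+np.array(c["eye"])
    W[c["z_map"]==0]=np.nan
    return W
def tow(c,l): return rot(c["orientation"])@np.array(l)+np.array(c["eye"])
E
python3 - <<'E'
from h import *
s=get_state();print({k:np.round(v,3) for k,v in s.items()})
for n in ["top","side"]:
    c=camera(n);cv2.imwrite(f"pics/{n}0.png",c["color"][...,::-1]);print(n,np.round(c["eye"]))
    for l in ["canister_a","storage_box","box_lid_handle","lemon","jam_jar","tomato_tin"]:
        for d in look_for(n,l): print(l,round(d["conf"],2),np.round(tow(c,d["location"])))
E
```

```text
pics
{'clock': np.float64(0.0), 'joint_pos': array([ 1.088,  0.384,  0.044,  1.6  , -0.018,  1.161, -0.05 ]), 'joint_vel': array([ 0.002, -0.   ,  0.001,  0.001, -0.   ,  0.001,  0.   ]), 'effort': array([-0.0000e+00, -4.3345e+01,  1.0250e+00, -2.4951e+01,  1.1000e-02,
        1.1000e-02,  0.0000e+00]), 'tool_pos': array([ 243.553, -601.504,  197.04 ]), 'orientation': array([-0.001,  0.982,  0.191, -0.   ]), 'wrist_force': array([ 0.314,  0.335, -0.146]), 'moment': array([-0.013, -0.015,  0.002]), 'gripper_force': np.float64(0.0), 'gripper_width': np.float64(85.557)}
top [ 209.  131. 1148.]
canister_a 0.79 [ 439. -151.   93.]
canister_a 0.6 [ 468. -272.   81.]
storage_box 0.68 [ 442. -150.   92.]
storage_box 0.62 [424. 127. 142.]
box_lid_handle 0.65 [439. 131. 135.]
box_lid_handle 0.63 [ 465. -268.   84.]
lemon 0.92 [ 353. -302.   50.]
jam_jar 0.67 [455. 363.  95.]
jam_jar 0.66 [ 441. -151.   90.]
side [-360.  443. 1373.]
canister_a 0.98 [ 469. -274.   84.]
canister_a 0.78 [ 430. -145.   86.]
canister_a 0.41 [473. 129. 133.]
canister_a 0.24 [503. 123. 139.]
storage_box 0.75 [471. 129. 135.]
storage_box 0.21 [504. 126. 142.]
lemon 0.81 [ 338. -304.   46.]
jam_jar 0.82 [438. 371.  78.]
tomato_tin 0.88 [578. 374.  54.]
```

View pics/top0.png

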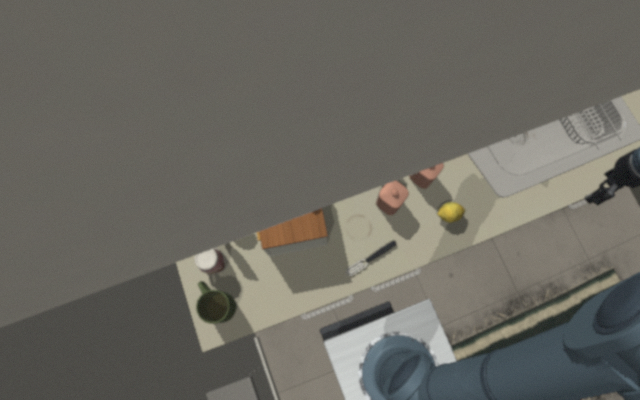

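View pics/side0.png

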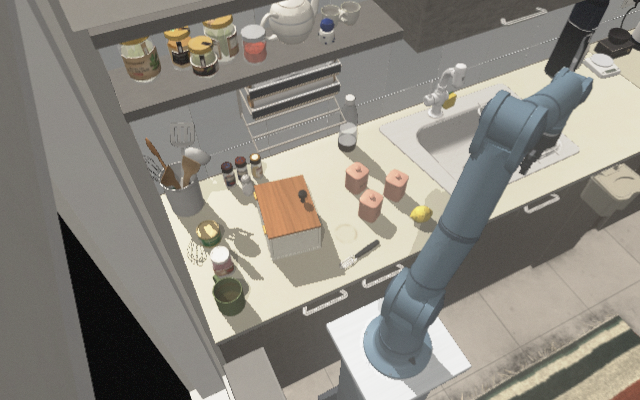

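The side view shows the closed box with its knob at (303,196), canisters at (357,178), (396,184) and (371,205), the lemon at (421,213), the jar at (221,260) and the tin at (208,233). An overhead cabinet blocks most of the top view, so I'll measure from the side depth.

```bash
cat >> h.py <<'E'
def canisters(c,W):
    hsv=cv2.cvtColor(c["color"],cv2.COLOR_RGB2HSV); H=hsv[...,0].astype(int)
    m=((H<10)|(H>172))&(hsv[...,1]>60)&(W[...,2]>15)&(W[...,2]<400)&(W[...,0]>250)&(W[...,0]<800)
    n,lab,st,_=cv2.connectedComponentsWithStats(m.astype(np.uint8)); out=[]
    for i in range(1,n):
        if st[i,4]<80: continue
        out.append((lab==i,st[i]))
    return out
E
python3 - <<'E'
from h import *
c=camera("side");W=world_map(c)
for m,st in canisters(c,W):
    P=W[m];t=P[(abs(P[:,2]-97)<7)]
    r=cv2.minAreaRect(t[:,:2].astype(np.float32)) if len(t)>5 else None
    k=P[P[:,2]>102]
    print(st,len(P),"zmax",np.nanmax(P[:,2]).round(),len(t),r,"mean",t.mean(0).round(),"knob",len(k),k.mean(0).round() if len(k) else None)
hsv=cv2.cvtColor(c["color"],cv2.COLOR_RGB2HSV)
m=(W[...,2]>122)&(W[...,2]<148)&(W[...,0]<720)&(W[...,0]>250)&(abs(W[...,1]-130)<170)
n,lab,st,_=cv2.connectedComponentsWithStats(m.astype(np.uint8));i=1+np.argmax(st[1:,4]);P=W[lab==i]
print("lid",st[i],cv2.minAreaRect(P[:,:2].astype(np.float32)),P.mean(0))
k=W[(W[...,2]>155)&(W[...,2]<185)&(W[...,0]<650)&(W[...,0]>300)&(abs(W[...,1]-100)<150)]
print("knob",len(k),k.mean(0),np.ptp(k,axis=0))
# shelf/wall obstacles: front extents by height
for lo,hi in [(20,120),(150,300),(300,450),(450,600),(600,800),(800,1000)]:
    q=W[(W[...,2]>lo)&(W[...,2]<hi)&(W[...,0]>520)&(abs(W[...,1])<320)]
    print(lo,hi,len(q),np.nanpercentile(q,[0,2,50],axis=0).round().tolist() if len(q) else "")
c=camera("top");W=world_map(c);q=W[120,200:500:60];print(q.round())
P=W[(W[...,2]>122)&(W[...,2]<150)&(W[...,0]<720)&(W[...,0]>250)&(abs(W[...,1]-130)<170)]
print("lidtop",len(P),cv2.minAreaRect(P[:,:2].astype(np.float32)))
E
```

```text
lid [ 253  175   68   66 2940] ((516.518798828125, 123.93688201904297), (177.28646850585938, 225.48008728027344), 80.22509002685547) [508.26427986 125.91408163 135.56937847]
knob 69 [503.88307524  67.66074126 176.17576313] [32.97051777 27.45165812 24.07637538]
20 120 3988 [[522.0, -297.0, 20.0], [543.0, -252.0, 22.0], [853.0, 43.0, 76.0]]
150 300 4553 [[523.0, -320.0, 150.0], [708.0, -306.0, 153.0], [856.0, 89.0, 219.0]]
300 450 4356 [[743.0, -320.0, 300.0], [746.0, -294.0, 304.0], [761.0, 12.0, 347.0]]
450 600 9579 [[658.0, -320.0, 515.0], [662.0, -306.0, 522.0], [708.0, 17.0, 551.0]]
600 800 6744 [[659.0, -252.0, 600.0], [663.0, -138.0, 601.0], [731.0, 169.0, 647.0]]
800 1000 0 
[[ 239.  137. 1099.]
 [ 239.  130. 1093.]
 [ 239.  120. 1087.]
 [ 239.  108. 1079.]
 [ 239.   93. 1069.]]
lidtop 1606 ((443.9548645019531, 136.18984985351562), (175.8778839111328, 74.94392395019531), 82.42189025878906)
```

Run:
```python
from h import *
c=camera("side");W=world_map(c)
hsv=cv2.cvtColor(c["color"],cv2.COLOR_RGB2HSV)
for u,v in [(357,178),(396,184),(371,205)]: print(hsv[v,u],W[v,u].round())
m=(W[...,2]>85)&(W[...,2]<125)&(W[...,0]>350)&(W[...,0]<720)&(W[...,1]<20)&(W[...,1]>-360)
n,lab,st,_=cv2.connectedComponentsWithStats(m.astype(np.uint8))
for i in range(1,n):
    if st[i,4]<60: continue
    P=W[lab==i]; t=P[P[:,2]<103]; k=P[P[:,2]>104]
    print(st[i],P.mean(0).round(),cv2.minAreaRect(P[:,:2].astype(np.float32)),"knob",len(k),np.median(k,0).round())
```

```text
[ 10  80 220] [ 546. -162.   93.]
[ 11  73 231] [ 459. -267.   98.]
[ 10  78 229] [ 423. -147.   91.]
[346 163  23  19 287] [ 571. -176.   94.] ((575.404052734375, -178.86936950683594), (73.87226867675781, 73.95527648925781), 18.081478118896484) knob 16 [ 575. -178.  108.]
[386 170  23  19 292] [ 481. -284.   95.] ((484.5502624511719, -286.6700439453125), (68.71218872070312, 76.88499450683594), 30.27910804748535) knob 19 [ 483. -286.  107.]
[359 190  25  20 331] [ 442. -158.   94.] ((446.8210144042969, -161.14749145507812), (72.34927368164062, 73.726318359375), 27.023273468017578) knob 18 [ 445. -161.  108.]
```

```bash
cat >> h.py <<'E'
def plan(*wps):
    """wps: (x,y,z,toolx_yaw_deg[,tilt deg about tool y]) -> rows from the present pose"""
    s=get_state(); R0=rot(s["orientation"]); p0=np.array(s["tool_pos"])
    print("now",p0.round(1),"toolx yaw",np.degrees(np.arctan2(R0[1,0],R0[0,0])).round(1),"F",np.round(s["wrist_force"],2),"w",round(float(s["gripper_width"]),1),"t",round(float(s["clock"]),2))
    for w in wps:
        Rt=(R.from_euler("z",w[3],degrees=True)*R.from_euler("x",180,degrees=True))
        if len(w)>4: Rt=Rt*R.from_euler("y",w[4],degrees=True)
        t=R0.T@(np.array(w[:3])-p0)/1000; dr=R.from_matrix(R0.T@Rt.as_matrix()).as_rotvec()
        print(w,"t",np.round(t,4).tolist(),"dr",np.round(dr,3).tolist())
E
python3 - <<'E'
from h import *
a=np.array([243.5,-601.5,197.,22.]);b=np.array([505,68,235.,80.])
plan(*[tuple((a+(b-a)*k/13).round(1)) for k in (4,8,13)])
E
```

```text
now [ 244.  -602.5  198.5] toolx yaw 22.0 F [0.16 0.46 0.84] w 85.5 t 0.85
(np.float64(324.0), np.float64(-395.5), np.float64(208.7), np.float64(39.8)) t [0.1518, -0.1618, -0.0102] dr [0.0, -0.0, -0.31]
(np.float64(404.4), np.float64(-189.5), np.float64(220.4), np.float64(57.7)) t [0.3037, -0.3226, -0.0219] dr [0.0, -0.0, -0.622]
(np.float64(505.0), np.float64(68.0), np.float64(235.0), np.float64(80.0)) t [0.4936, -0.5235, -0.0365] dr [0.0, -0.0, -1.011]
```

arm_command(translation=[[0.038, -0.04, -0.015], [0.076, -0.081, -0.02], [0.114, -0.121, -0.025], [0.152, -0.162, -0.03], [0.19, -0.202, -0.03], [0.228, -0.242, -0.03], [0.266, -0.282, -0.03], [0.304, -0.323, -0.03]], dr=[[0, 0, -0.08], [0, 0, -0.16], [0, 0, -0.23], [0, 0, -0.31], [0, 0, -0.39], [0, 0, -0.47], [0, 0, -0.55], [0, 0, -0.62]], jaw=[1, 1, 1, 1, 1, 1, 1, 1])

```text
clock: 1.85
tool_pos: [405.2, -187.4, 228.9]
orientation: [0.001, 0.876, 0.482, 0.0]
wrist_force: [0.3, -0.4, 0.5]
gripper_width: 85.5
gripper_force: 0.0
```

Run:
```python
from h import *
plan((505,68,235,80))
```

```text
now [ 405.2 -187.4  228.9] toolx yaw 57.7 F [ 0.34 -0.37  0.55] w 85.5 t 1.85
(505, 68, 235, 80) t [0.2692, -0.0521, -0.0061] dr [0.001, 0.0, -0.389]
```

arm_command(translation=[[0.055, -0.011, -0.006], [0.11, -0.022, -0.006], [0.165, -0.032, -0.006], [0.22, -0.043, -0.006], [0.27, -0.053, 0.0], [0.27, -0.053, 0.03], [0.27, -0.053, 0.03], [0.27, -0.053, 0.03]], dr=[[0, 0, -0.08], [0, 0, -0.16], [0, 0, -0.24], [0, 0, -0.32], [0, 0, -0.39], [0, 0, -0.39], [0, 0, -0.39], [0, 0, -0.39]], jaw=[1, 1, 1, 1, 1, 1, 1, 1])

```text
clock: 2.85
tool_pos: [504.9, 66.4, 199.1]
orientation: [0.0, 0.767, 0.642, 0.0]
wrist_force: [0.5, 0.1, 0.6]
gripper_width: 85.2
gripper_force: 0.0
```

Run:
```python
from h import *
plan((507,69,147,80))
c=camera("side");cv2.imwrite("pics/s1.png",cv2.resize(c["color"][120:280,220:460,::-1],(720,480)))
```

```text
now [504.9  66.4 199.1] toolx yaw 79.8 F [0.51 0.13 0.56] w 85.2 t 2.85
(507, 69, 147, 80) t [0.003, 0.0016, 0.0521] dr [0.001, 0.0, -0.003]
```

View pics/s1.png

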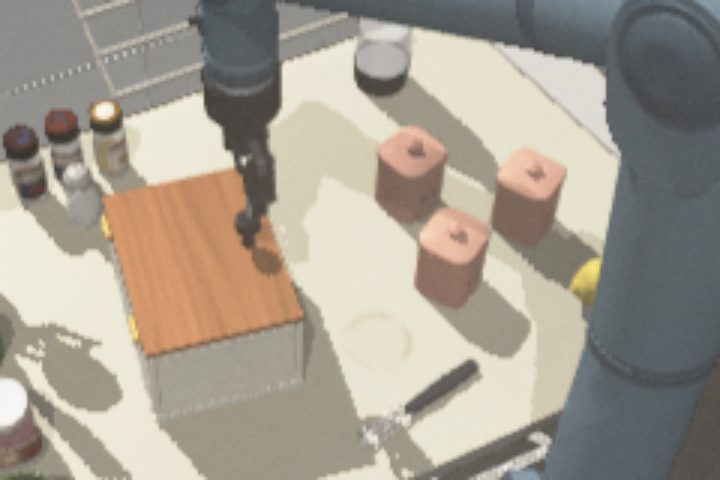

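The gripper hovers right over the lid knob at (250,230) in the crop, and the canisters are unobstructed. Next I'll descend and close.

arm_command(translation=[[0.003, 0.0016, 0.025], [0.003, 0.0016, 0.052], [0.003, 0.0016, 0.052], [0.003, 0.0016, 0.052], [0.003, 0.0016, 0.052], [0.003, 0.0016, 0.052], [0.003, 0.0016, 0.052], [0.003, 0.0016, 0.052]], dr=[[0, 0, 0], [0, 0, 0], [0, 0, 0], [0, 0, 0], [0, 0, 0], [0, 0, 0], [0, 0, 0], [0, 0, 0]], jaw=[1, 1, 0, 0, 0, 0, 0, 0], newtons=30)

```text
clock: 3.9
tool_pos: [506.7, 70.1, 146.6]
orientation: [0.0, 0.766, 0.642, 0.0]
wrist_force: [1.1, -0.2, -0.6]
gripper_width: -0.1
gripper_force: 0.0
```

Run:
```python
from h import *
plan()
# arc relative: tool x = +u (towards hinge), tool z = down
for th in np.arange(0.2,1.9,.15):
    c,s=np.cos(th),np.sin(th); print(round(th,2),round((-140*c+45*s+140)/1000,3),round(-(140*s+45*c-45)/1000,3))
```

```text
now [506.7  70.1 146.6] toolx yaw 79.9 F [ 1.07 -0.18 -0.64] w -0.1 t 3.9
0.2 0.012 -0.027
0.35 0.024 -0.045
0.5 0.039 -0.062
0.65 0.056 -0.076
0.8 0.075 -0.087
0.95 0.095 -0.095
1.1 0.117 -0.1
1.25 0.139 -0.102
1.4 0.161 -0.101
1.55 0.182 -0.096
1.7 0.203 -0.088
1.85 0.222 -0.077
```

Run:
```python
from h import *
c=camera("side");cv2.imwrite("pics/s2.png",cv2.resize(c["color"][150:260,240:350,::-1],(600,600),interpolation=cv2.INTER_CUBIC))
W=world_map(c)
for v in range(184,208,2): print(v,[tuple(int(a) for a in W[v,u]) if W[v,u,0]==W[v,u,0] else None for u in range(296,314,3)])
```

```text
184 [(493, 91, 252), (488, 83, 254), (466, 83, 277), (459, 76, 282), (660, -25, 7), (656, -35, 7)]
186 [(573, 58, 136), (493, 81, 238), (468, 82, 266), (458, 77, 274), (659, -24, -3), (650, -32, 2)]
188 [(567, 61, 134), (491, 82, 230), (454, 88, 274), (452, 80, 273), (449, 71, 271), (644, -29, 0)]
190 [(560, 64, 133), (480, 87, 235), (449, 91, 273), (447, 82, 270), (443, 74, 270), (636, -25, -1)]
192 [(553, 68, 133), (478, 88, 229), (492, 73, 205), (507, 56, 178), (528, 35, 142), (627, -21, 0)]
194 [(541, 73, 138), (504, 78, 183), (497, 70, 187), (497, 60, 181), (528, 35, 132), (621, -18, -3)]
196 [(536, 76, 136), (502, 79, 175), (495, 72, 180), (492, 62, 178), (521, 39, 131), (612, -14, -3)]
198 [(531, 78, 131), (525, 70, 134), (499, 70, 165), (492, 63, 168), (512, 43, 134), (602, -9, -1)]
200 [(520, 83, 137), (515, 74, 138), (501, 70, 151), (508, 56, 135), (504, 47, 135), (498, 39, 137)]
202 [(511, 87, 138), (510, 77, 134), (502, 70, 140), (500, 60, 136), (497, 50, 133), (490, 43, 137)]
204 [(505, 89, 136), (498, 82, 141), (495, 73, 138), (494, 63, 134), (489, 54, 135), (484, 46, 136)]
206 [(499, 93, 135), (499, 82, 128), (490, 75, 135), (488, 66, 132), (479, 59, 139), (480, 48, 132)]
```

View pics/s2.png

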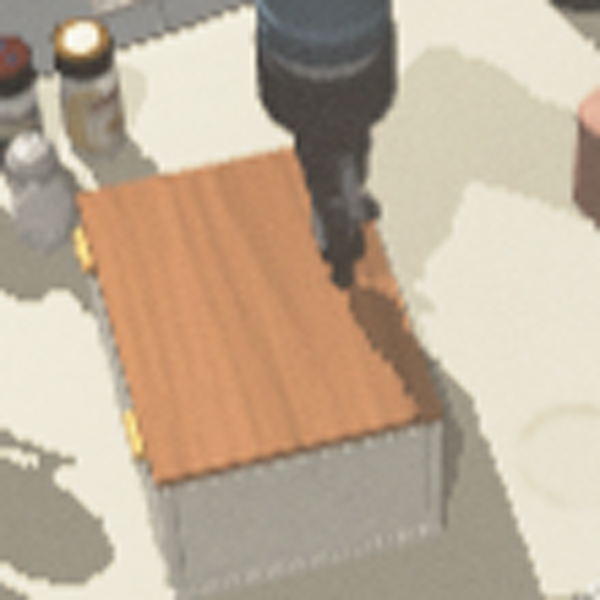

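Run:
```python
from h import *
im=cv2.imread("pics/side0.png")
c=camera("side")
def ray(u,v,z):
    p=cv2.undistortPoints(np.array([[[u,v]]],float),np.array(c["K"]),np.array(c["dist"]))[0,0]
    d=rot(c["orientation"])@np.array([p[0],p[1],1]);e=np.array(c["eye"]);return (e+d*(z-e[2])/d[2]).round(1)
g=im[180:210,290:320].sum(2); ys,xs=np.where(g<230); print(len(xs),np.unique(ys+180),np.unique(xs+290))
for y in range(180,210): print(y,"".join("#" if q<180 else "+" if q<300 else "." for q in g[y-180]))
for v in range(184,204,4): print(v,ray(303,v,178),ray(303,v,135))
def proj(p):
    e=np.array(c["eye"]);Rt=rot(c["orientation"]).T
    return cv2.projectPoints((Rt@(np.array(p)-e))[None],np.zeros(3),np.zeros(3),np.array(c["K"]),np.array(c["dist"]))[0].ravel().round(1)
print("TCP px",proj(get_state()["tool_pos"]),"handle",proj([507,69,178]),proj([507,69,135]))
# lid corners in side0
cv2.imwrite("pics/k.png",cv2.resize(im[165:260,245:345],(800,600*95*8//600*1),interpolation=cv2.INTER_CUBIC))
```

```text
25 [195 196 197 198 199 200 201] [299 300 301 302 303 304 305]
180 ..............................
181 ..............................
182 ..............................
183 ..............................
184 ..............................
185 ..............................
186 ..............................
187 ..............................
188 ..............................
189 ..............................
190 ...........+++................
191 ..........++++++..............
192 .........+++++++..............
193 .........++++++++.............
194 .........++++++++.............
195 ........+++++++++.............
196 .........++++++++.............
197 .........+++++++..............
198 ...........++++...............
199 ...........++++...............
200 ...........++++...............
201 ...........++++...............
202 ............+++...............
203 ..............................
204 ..............................
205 ..............................
206 .....................+........
207 .................+..+.........
208 ....................+.........
209 ....................++........
184 [540.4  47.6 178. ] [572.8  33.4 135. ]
188 [525.3  54.7 178. ] [557.2  40.7 135. ]
192 [510.5  61.6 178. ] [541.8  47.9 135. ]
196 [495.9  68.5 178. ] [526.7  55.1 135. ]
200 [481.4  75.3 178. ] [511.7  62.1 135. ]
TCP px [301.4 199.8] handle [301.4 193.6] [301.7 201.8]
```

View pics/k.png

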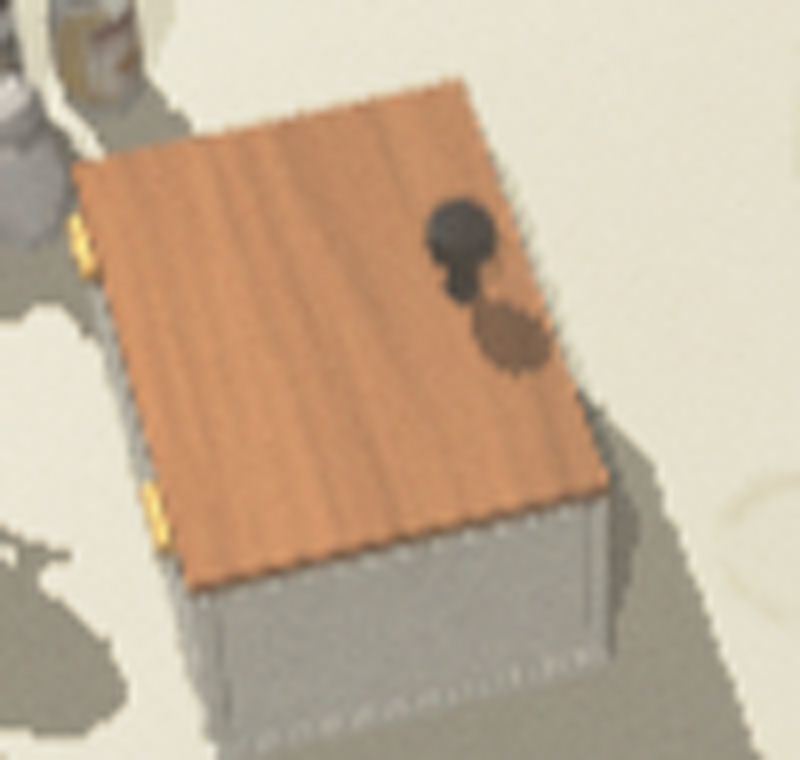

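arm_command(translation=[[0, 0, -0.04], [0, 0, -0.08], [0, 0, -0.08]], dr=[[0, 0, 0], [0, 0, 0], [0, 0, 0]], jaw=[0, 0, 0])

```text
clock: 4.38
tool_pos: [509.6, 70.9, 230.3]
orientation: [0.002, 0.766, 0.642, 0.003]
wrist_force: [-0.4, 0.2, -0.6]
gripper_width: 0.1
gripper_force: 0.0
```

Run:
```python
from h import *
plan()
c=camera("side");W=world_map(c)
cv2.imwrite("pics/s3.png",cv2.resize(c["color"][140:240,250:350,::-1],(600,600),interpolation=cv2.INTER_CUBIC))
def proj(p):
    e=np.array(c["eye"]);Rt=rot(c["orientation"]).T
    return cv2.projectPoints((Rt@(np.array(p)-e))[None],np.zeros(3),np.zeros(3),np.array(c["K"]),np.array(c["dist"]))[0].ravel().round(1)
p=get_state()["tool_pos"];print(p,"TCP px",proj(p),(proj(p)-[250,140])*6)
for z in range(140,300,12):
    q=W[(abs(W[...,2]-z)<6)&(np.hypot(W[...,0]-506,W[...,1]-68)<60)]; 
    if len(q): print(z,len(q),np.median(q,0).round())
```

```text
now [509.6  70.9 230.3] toolx yaw 79.9 F [-0.38  0.19 -0.58] w 0.1 t 4.38
[508.00400063  70.37790309 228.19742986] TCP px [300.4 183.5] [302.4 261. ]
140 476 [502.  81. 137.]
152 5 [503.  69. 150.]
164 11 [498.  73. 166.]
176 53 [504.  66. 178.]
188 5 [509.  72. 183.]
260 2 [503.  65. 264.]
272 13 [502.  79. 275.]
284 16 [497.  77. 284.]
296 1 [505.  84. 297.]
```

View pics/s3.png

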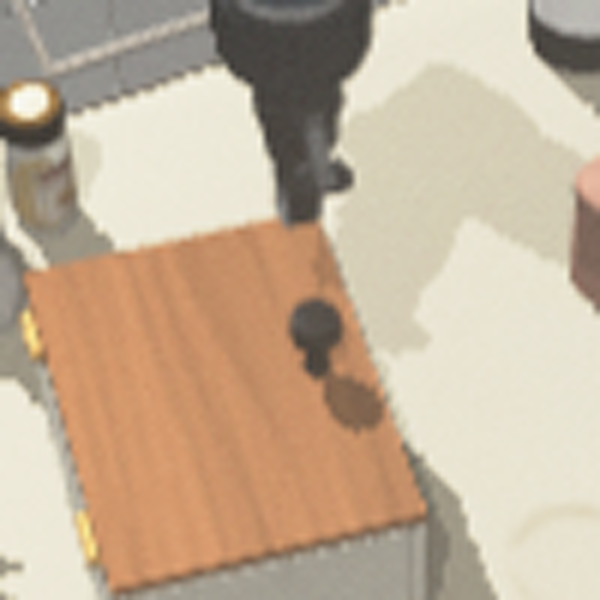

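The tip seen in the picture sits about 33 mm above where the reported TCP projects. Its depth says z≈263 against 229 reported, while the lateral position agrees. That also explains the miss: the fingers shut just above the 178 mm knob head. I'll descend carefully in stages and use contact to check this.

arm_command(translation=[[-0.004, -0.002, 0.03], [-0.004, -0.002, 0.07], [-0.004, -0.002, 0.095], [-0.004, -0.002, 0.103], [-0.004, -0.002, 0.103]], dr=[[0, 0, 0], [0, 0, 0], [0, 0, 0], [0, 0, 0], [0, 0, 0]], jaw=[1, 1, 1, 1, 1])

```text
clock: 5.05
tool_pos: [503.2, 66.5, 122.7]
orientation: [-0.001, 0.766, 0.642, -0.001]
wrist_force: [0.1, 0.5, 1.0]
gripper_width: 85.3
gripper_force: 0.0
```

arm_command(translation=[[0, 0, 0], [0, 0, 0], [0, 0, 0], [0, 0, 0], [0, 0, 0]], dr=[[0, 0, 0], [0, 0, 0], [0, 0, 0], [0, 0, 0], [0, 0, 0]], jaw=[0, 0, 0, 0, 0], newtons=30)

```text
clock: 5.68
tool_pos: [508.6, 66.0, 125.4]
orientation: [0.003, 0.767, 0.642, 0.004]
wrist_force: [6.6, -0.6, -1.0]
gripper_width: 26.6
gripper_force: 29.5
```

Gripped: the width is 26.6 mm at 30 N, so the true tip is about 33 mm above the reported one. Next is the lid arc.

arm_command(translation=[[0.006, 0, -0.016], [0.015, 0, -0.032], [0.025, 0, -0.046], [0.037, 0, -0.06], [0.05, 0, -0.071], [0.064, 0, -0.081], [0.08, 0, -0.089], [0.097, 0, -0.0955]], dr=[[0, 0, 0], [0, 0, 0], [0, 0, 0], [0, 0, 0], [0, 0, 0], [0, 0, 0], [0, 0, 0], [0, 0, 0]], jaw=[0, 0, 0, 0, 0, 0, 0, 0])

```text
clock: 6.68
tool_pos: [524.6, 159.7, 220.6]
orientation: [0.003, 0.767, 0.641, 0.002]
wrist_force: [5.8, -1.4, -2.8]
gripper_width: 26.8
gripper_force: 30.1
```

Run:
```python
from h import *
plan()
for th in np.arange(1.08,1.9,.1):
    c,s=np.cos(th),np.sin(th); print(round(th,2),round(-140*c+45*s+140-96.6,1),round(-(140*s+45*c-45)+95.5,1))
```

```text
now [524.6 159.7 220.6] toolx yaw 79.8 F [ 5.78 -1.45 -2.84] w 26.8 t 6.67
1.08 17.1 -4.2
1.18 31.7 -6.1
1.28 46.4 -6.5
1.38 61.0 -5.5
1.48 75.5 -3.0
1.58 89.7 0.9
1.68 103.4 6.2
1.78 116.5 12.9
1.88 128.9 20.8
```

arm_command(translation=[[0.017, 0, -0.004], [0.032, 0, -0.006], [0.046, 0, -0.0065], [0.061, 0, -0.0055], [0.076, 0, -0.003], [0.09, 0, 0.001], [0.103, 0, 0.006], [0.116, 0, 0.013]], dr=[[0, 0, 0], [0, 0, 0], [0, 0, 0], [0, 0, 0], [0, 0, 0], [0, 0, 0], [0, 0, 0], [0, 0, 0]], jaw=[0, 0, 0, 0, 0, 0, 0, 0])

```text
clock: 7.68
tool_pos: [544.8, 277.3, 207.9]
orientation: [0.001, 0.767, 0.642, 0.004]
wrist_force: [6.1, -0.1, 2.5]
gripper_width: 26.6
gripper_force: 30.9
```

arm_command(translation=[[0.006, 0, 0.003], [0.006, 0, 0.003], [0.006, 0, 0.003], [0.006, 0, 0.003]], dr=[[0, 0, 0], [0, 0, 0], [0, 0, 0], [0, 0, 0]], jaw=[0, 0, 1, 1])

```text
clock: 8.18
tool_pos: [540.4, 282.7, 202.1]
orientation: [-0.001, 0.766, 0.643, -0.001]
wrist_force: [-0.2, 0.1, 0.6]
gripper_width: 62.2
gripper_force: 0.0
```

arm_command(translation=[[0.0, 0, -0.05], [0.0, 0, -0.1], [0.0, 0, -0.1]], dr=[[0, 0, 0], [0, 0, 0], [0, 0, 0]], jaw=[1, 1, 1])

```text
clock: 8.55
tool_pos: [543.4, 284.9, 308.1]
orientation: [0.0, 0.766, 0.643, 0.004]
wrist_force: [0.2, 1.2, -0.1]
gripper_width: 85.4
gripper_force: 0.0
```

```bash
cat >> h.py <<'E'
from scipy.optimize import minimize
def avgW(n=5,name="side"):
    cs=[camera(name) for _ in range(n)]; c=cs[-1]
    z=np.stack([k["z_map"] for k in cs]); z[z==0]=np.nan
    c["z_map"]=np.nan_to_num(np.nanmedian(z,0)); return c,world_map(c)
def tops(W,zlo=88,zhi=103,minn=60,box=(350,720,-380,20)):
    m=(W[...,2]>zlo)&(W[...,2]<zhi+18)&(W[...,0]>box[0])&(W[...,0]<box[1])&(W[...,1]<box[3])&(W[...,1]>box[2])
    n,lab,st,_=cv2.connectedComponentsWithStats(m.astype(np.uint8))
    for i in range(1,n):
        if st[i,4]<minn: continue
        P=W[lab==i]; k=P[P[:,2]>zhi+2]; P=P[P[:,2]<zhi]
        def cost(q):
            a=np.radians(q[2]);d=P[:,:2]-q[:2]
            l=np.abs(d@np.array([[np.cos(a),-np.sin(a)],[np.sin(a),np.cos(a)]]))
            return (np.clip(l-34,0,None)**2).sum()
        b=min((minimize(cost,[*P[:,:2].mean(0),a],method="Nelder-Mead") for a in (5,25,45,65)),key=lambda r:r.fun)
        print("top",st[i],b.x.round(1),"yaw90",(b.x[2]%90).round(1),round(b.fun/len(P),2),"knob",len(k),np.median(k,0).round() if len(k) else "", "z",np.median(P[:,2]).round(1))
E
python3 - <<'E'
from h import *
c,W=avgW(5); tops(W)
P=W[(W[...,2]>150)&(W[...,2]<320)&(W[...,0]>400)&(W[...,0]<680)&(W[...,1]>185)&(W[...,1]<300)]
print("lid pts",len(P),P.mean(0).round() if len(P) else "")
cv2.imwrite("pics/s4.png",c["color"][...,::-1])
plan((445,-160,200,25))
E
```

```text
top [346 163  23  18 272] [ 575.9 -177.9   16.8] yaw90 16.8 0.01 knob 14 [ 578. -178.  107.] z 94.0
top [386 170  13  17 164] [ 488.3 -280.6   14.2] yaw90 14.2 0.0 knob 9 [ 486. -285.  108.] z 94.1
top [360 190  24  19 312] [ 446.  -160.9   30.9] yaw90 30.9 0.01 knob 17 [ 446. -160.  107.] z 93.9
lid pts 1087 [524. 246. 233.]
now [541.  281.3 300.7] toolx yaw 79.9 F [ 1.09  0.77 -0.79] w 85.7 t 8.8
(445, -160, 200, 25) t [-0.451, -0.017, 0.1019] dr [-0.002, 0.004, 0.959]h.py:36: RuntimeWarning: All-NaN slice encountered
  c["z_map"]=np.nan_to_num(np.nanmedian(z,0)); return c,world_map(c)
```

View pics/s4.png

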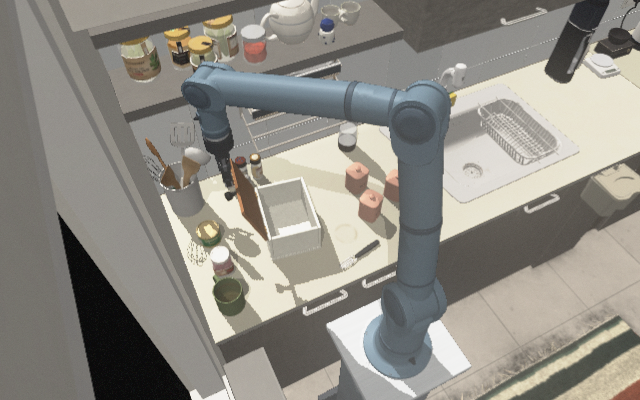

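The lid leans open at (248,200), the box is open and empty, and all three canisters are standing. Going to the near canister S at (446,-161).

arm_command(translation=[[-0.056, -0.002, 0], [-0.113, -0.004, 0], [-0.17, -0.006, 0], [-0.226, -0.008, 0.02], [-0.283, -0.01, 0.06], [-0.34, -0.012, 0.1], [-0.396, -0.015, 0.13], [-0.452, -0.017, 0.15]], dr=[[0, 0, 0.11], [0, 0, 0.22], [0, 0, 0.33], [0, 0, 0.44], [0, 0, 0.55], [0, 0, 0.66], [0, 0, 0.78], [0, 0, 0.89]], jaw=[1, 1, 1, 1, 1, 1, 1, 1])

```text
clock: 9.8
tool_pos: [446.3, -149.7, 154.7]
orientation: [-0.001, 0.969, 0.248, -0.002]
wrist_force: [0.4, -1.1, 0.3]
gripper_width: 85.3
gripper_force: 0.0
```

Run:
```python
from h import *
c,W=avgW(4); tops(W)
plan((446,-161,100,29),(446,-161,15,29))
```

```text
top [346 163  19  18 185] [ 582.6 -175.4   21.3] yaw90 21.3 0.01 knob 18 [ 575. -179.  107.] z 94.3
top [386 170  23  18 285] [ 484.4 -286.3   31.3] yaw90 31.3 0.02 knob 14 [ 487. -286.  107.] z 93.7
top [360 183  24  26 324] [ 446.5 -160.9   29.9] yaw90 29.9 0.02 knob 28 [ 447. -162.  108.] z 93.8
now [ 446.6 -149.7  155.5] toolx yaw 28.7 F [0.39 1.63 0.87] w 85.0 t 10.0
(446, -161, 100, 29) t [-0.0058, 0.0098, 0.0554] dr [-0.004, 0.003, -0.005]
(446, -161, 15, 29) t [-0.0056, 0.0101, 0.1404] dr [-0.004, 0.003, -0.005]h.py:36: RuntimeWarning: All-NaN slice encountered
  c["z_map"]=np.nan_to_num(np.nanmedian(z,0)); return c,world_map(c)
```

arm_command(translation=[[-0.0058, 0.01, 0.03], [-0.0058, 0.01, 0.06], [-0.0058, 0.01, 0.085], [-0.0058, 0.01, 0.098], [-0.0058, 0.01, 0.105], [-0.0058, 0.01, 0.11]], dr=[[0, 0, 0], [0, 0, -0.005], [0, 0, -0.005], [0, 0, -0.005], [0, 0, -0.005], [0, 0, -0.005]], jaw=[1, 1, 1, 1, 1, 1])

```text
clock: 10.75
tool_pos: [449.5, -160.2, 47.8]
orientation: [0.0, 0.968, 0.253, 0.001]
wrist_force: [0.2, 0.1, 0.1]
gripper_width: 85.2
gripper_force: 0.0
```

No contact, so I'll continue down, then close.

arm_command(translation=[[-0.002, 0.0015, 0.01], [-0.002, 0.0015, 0.02], [-0.002, 0.0015, 0.03], [-0.002, 0.0015, 0.03]], dr=[[0, 0, 0], [0, 0, 0], [0, 0, 0], [0, 0, 0]], jaw=[1, 1, 1, 1])

```text
clock: 11.25
tool_pos: [446.5, -162.4, 16.4]
orientation: [-0.001, 0.968, 0.252, -0.001]
wrist_force: [-0.1, 0.3, -0.5]
gripper_width: 85.5
gripper_force: 0.0
```

arm_command(translation=[[0, 0, 0], [0, 0, 0], [0, 0, 0], [0, 0, 0]], dr=[[0, 0, 0], [0, 0, 0], [0, 0, 0], [0, 0, 0]], jaw=[0, 0, 0, 0], newtons=30)

```text
clock: 11.75
tool_pos: [447.9, -162.7, 17.7]
orientation: [0.0, 0.968, 0.252, 0.0]
wrist_force: [-0.7, 0.2, -0.9]
gripper_width: 68.8
gripper_force: 34.4
```

arm_command(translation=[[0, 0, -0.01], [0, 0, -0.02], [0, 0, -0.02], [0, 0, -0.02], [0, 0, -0.02]], dr=[[0, 0, 0], [0, 0, 0], [0, 0, 0], [0, 0, 0], [0, 0, 0]], jaw=[0, 0, 0, 0, 0], newtons=40)

```text
clock: 12.38
tool_pos: [447.2, -162.7, 37.2]
orientation: [-0.0, 0.968, 0.252, -0.0]
wrist_force: [0.2, 0.4, -1.5]
gripper_width: 68.7
gripper_force: 46.1
```

Run:
```python
from h import *
f=[]
for _ in range(6): camera("side"); f.append(get_state()["wrist_force"])
print(np.mean(f,0).round(2)); plan()
```

```text
[-0.14 -0.31 -1.79]
now [ 447.5 -162.7   37.3] toolx yaw 29.2 F [-0.21 -0.26 -1.34] w 68.5 t 12.68
```

arm_command(translation=[[0, 0, 0.01], [0, 0, 0.018], [0, 0, 0.02], [0, 0, 0.02], [0, 0, 0.02], [0, 0, 0.02], [0, 0, 0.02]], dr=[[0, 0, 0], [0, 0, 0], [0, 0, 0], [0, 0, 0], [0, 0, 0], [0, 0, 0], [0, 0, 0]], jaw=[0, 0, 0, 0, 1, 1, 1])

```text
clock: 13.55
tool_pos: [447.7, -162.8, 17.3]
orientation: [-0.0, 0.968, 0.252, 0.0]
wrist_force: [1.0, 0.1, 0.5]
gripper_width: 85.4
gripper_force: 0.0
```

arm_command(translation=[[0, 0, -0.03], [0, 0, -0.07], [0, 0, -0.11], [0, 0, -0.11]], dr=[[0, 0, 0], [0, 0, 0], [0, 0, 0], [0, 0, 0]], jaw=[1, 1, 1, 1])

```text
clock: 14.05
tool_pos: [451.0, -163.9, 131.0]
orientation: [0.003, 0.968, 0.252, 0.003]
wrist_force: [0.1, -0.2, -0.4]
gripper_width: 85.3
gripper_force: 0.0
```

```bash
python3 - <<'E' 2>/dev/null
from h import *
c,W=avgW(4); tops(W)
plan((485,-286,125,30),(485,-286,47,30),(485,-286,17,30))
E
```

```text
top [346 163  21  18 236] [ 577.2 -178.6   17.5] yaw90 17.5 0.0 knob 15 [ 576. -178.  108.] z 94.1
top [386 170  23  18 285] [ 484.2 -286.4   29.5] yaw90 29.5 0.01 knob 17 [ 484. -287.  107.] z 93.9
top [360 189  24  20 301] [ 445.6 -160.6   31.5] yaw90 31.5 0.04 knob 18 [ 445. -161.  107.] z 93.6
now [ 446.3 -162.4  126.1] toolx yaw 29.2 F [-0.69 -0.34 -0.49] w 85.5 t 14.25
(485, -286, 125, 30) t [-0.0265, 0.1268, 0.0008] dr [-0.002, 0.002, -0.014]
(485, -286, 47, 30) t [-0.0263, 0.1269, 0.0788] dr [-0.002, 0.002, -0.014]
(485, -286, 17, 30) t [-0.0263, 0.127, 0.1088] dr [-0.002, 0.002, -0.014]
```

arm_command(translation=[[-0.009, 0.042, 0], [-0.018, 0.084, 0], [-0.0265, 0.127, 0], [-0.0265, 0.127, 0.03], [-0.0265, 0.127, 0.055], [-0.0265, 0.127, 0.07], [-0.0265, 0.127, 0.079]], dr=[[0, 0, 0], [0, 0, 0], [0, 0, -0.01], [0, 0, -0.01], [0, 0, -0.01], [0, 0, -0.01], [0, 0, -0.01]], jaw=[1, 1, 1, 1, 1, 1, 1])

```text
clock: 15.12
tool_pos: [485.5, -285.8, 46.7]
orientation: [-0.001, 0.966, 0.257, -0.001]
wrist_force: [-0.1, 0.6, 0.4]
gripper_width: 85.1
gripper_force: 0.0
```

arm_command(translation=[[0, 0, 0.01], [0, 0, 0.02], [0, 0, 0.03], [0, 0, 0.03]], dr=[[0, 0, 0], [0, 0, 0], [0, 0, 0], [0, 0, 0]], jaw=[1, 1, 1, 1])

```text
clock: 15.62
tool_pos: [485.7, -286.2, 17.6]
orientation: [-0.001, 0.966, 0.257, -0.001]
wrist_force: [0.4, -0.1, 1.2]
gripper_width: 85.4
gripper_force: 0.0
```

arm_command(translation=[[0, 0, 0], [0, 0, 0], [0, 0, 0], [0, 0, 0]], dr=[[0, 0, 0], [0, 0, 0], [0, 0, 0], [0, 0, 0]], jaw=[0, 0, 0, 0], newtons=40)

```text
clock: 16.12
tool_pos: [487.1, -287.1, 19.1]
orientation: [0.001, 0.966, 0.257, 0.001]
wrist_force: [0.8, -1.0, 1.7]
gripper_width: 68.5
gripper_force: 45.7
```

arm_command(translation=[[0, 0, -0.01], [0, 0, -0.02], [0, 0, -0.02], [0, 0, -0.02], [0, 0, -0.02]], dr=[[0, 0, 0], [0, 0, 0], [0, 0, 0], [0, 0, 0], [0, 0, 0]], jaw=[0, 0, 0, 0, 0], newtons=50)

```text
clock: 16.75
tool_pos: [486.0, -286.3, 38.1]
orientation: [-0.0, 0.966, 0.257, -0.0]
wrist_force: [0.1, 0.2, -1.3]
gripper_width: 68.4
gripper_force: 56.9
```

Run:
```python
from h import *
f=[]
for _ in range(6): camera("side"); f.append(get_state()["wrist_force"])
print(np.mean(f,0).round(2)); plan()
```

```text
[ 0.17  0.17 -1.53]
now [ 486.4 -286.5   38.3] toolx yaw 29.8 F [ 0.29 -0.15 -1.19] w 68.0 t 17.05
```

arm_command(translation=[[0, 0, 0.01], [0, 0, 0.018], [0, 0, 0.02], [0, 0, 0.02], [0, 0, 0.02], [0, 0, 0.02], [0, 0, 0.02]], dr=[[0, 0, 0], [0, 0, 0], [0, 0, 0], [0, 0, 0], [0, 0, 0], [0, 0, 0], [0, 0, 0]], jaw=[0, 0, 0, 0, 1, 1, 1])

```text
clock: 17.92
tool_pos: [486.5, -286.5, 18.2]
orientation: [-0.0, 0.966, 0.257, -0.0]
wrist_force: [0.2, 0.4, -0.1]
gripper_width: 85.3
gripper_force: 0.0
```

arm_command(translation=[[0, 0, -0.03], [0, 0, -0.07], [0, 0, -0.11], [0, 0, -0.11]], dr=[[0, 0, 0], [0, 0, 0], [0, 0, 0], [0, 0, 0]], jaw=[1, 1, 1, 1])

```text
clock: 18.42
tool_pos: [489.8, -288.2, 132.6]
orientation: [0.003, 0.966, 0.257, 0.003]
wrist_force: [0.1, 1.1, -0.1]
gripper_width: 85.3
gripper_force: 0.0
```

```bash
python3 - <<'E' 2>/dev/null
from h import *
c,W=avgW(4); tops(W)
plan((576.5,-178.5,125,17.5),(576.5,-178.5,47,17.5),(576.5,-178.5,17,17.5))
E
```

```text
top [346 163  23  18 274] [ 576.3 -179.    16.2] yaw90 16.2 0.01 knob 15 [ 575. -177.  107.] z 93.7
top [386 170  23  19 279] [ 483.4 -285.6   32.3] yaw90 32.3 0.02 knob 15 [ 483. -286.  108.] z 93.8
top [360 190  24  19 314] [ 445.7 -161.1   29.7] yaw90 29.7 0.05 knob 18 [ 444. -161.  107.] z 93.9
now [ 485.2 -286.   127. ] toolx yaw 29.8 F [-0.85 -0.91 -0.18] w 85.4 t 18.62
(576.5, -178.5, 125, 17.5) t [0.1326, -0.0479, 0.0019] dr [-0.002, 0.002, 0.214]
(576.5, -178.5, 47, 17.5) t [0.1327, -0.0477, 0.0799] dr [-0.002, 0.002, 0.214]
(576.5, -178.5, 17, 17.5) t [0.1328, -0.0477, 0.1099] dr [-0.002, 0.002, 0.214]
```

arm_command(translation=[[0.044, -0.016, 0], [0.088, -0.032, 0], [0.1327, -0.0478, 0], [0.1327, -0.0478, 0.03], [0.1327, -0.0478, 0.055], [0.1327, -0.0478, 0.07], [0.1327, -0.0478, 0.08], [0.1327, -0.0478, 0.08]], dr=[[0, 0, 0.07], [0, 0, 0.14], [0, 0, 0.215], [0, 0, 0.215], [0, 0, 0.215], [0, 0, 0.215], [0, 0, 0.215], [0, 0, 0.215]], jaw=[1, 1, 1, 1, 1, 1, 1, 1])

```text
clock: 19.62
tool_pos: [577.2, -179.2, 47.6]
orientation: [-0.0, 0.988, 0.152, -0.001]
wrist_force: [0.6, -0.2, 0.8]
gripper_width: 85.3
gripper_force: 0.0
```

arm_command(translation=[[0, 0, 0.01], [0, 0, 0.02], [0, 0, 0.03], [0, 0, 0.03]], dr=[[0, 0, 0], [0, 0, 0], [0, 0, 0], [0, 0, 0]], jaw=[1, 1, 1, 1])

```text
clock: 20.12
tool_pos: [576.7, -178.9, 17.1]
orientation: [-0.001, 0.988, 0.152, -0.001]
wrist_force: [-0.1, -0.3, 0.1]
gripper_width: 85.4
gripper_force: 0.0
```

arm_command(translation=[[0, 0, 0], [0, 0, 0], [0, 0, 0], [0, 0, 0]], dr=[[0, 0, 0], [0, 0, 0], [0, 0, 0], [0, 0, 0]], jaw=[0, 0, 0, 0], newtons=60)

```text
clock: 20.62
tool_pos: [578.8, -180.0, 19.0]
orientation: [0.001, 0.988, 0.152, 0.001]
wrist_force: [1.6, -3.1, 0.5]
gripper_width: 68.0
gripper_force: 69.5
```

arm_command(translation=[[0, 0, -0.01], [0, 0, -0.02], [0, 0, -0.02], [0, 0, -0.02], [0, 0, -0.02]], dr=[[0, 0, 0], [0, 0, 0], [0, 0, 0], [0, 0, 0], [0, 0, 0]], jaw=[0, 0, 0, 0, 0], newtons=70)

```text
clock: 21.25
tool_pos: [577.2, -179.0, 37.9]
orientation: [-0.0, 0.988, 0.152, -0.001]
wrist_force: [-1.2, -0.3, -5.9]
gripper_width: 68.1
gripper_force: 80.8
```

```bash
python3 - <<'E' 2>/dev/null
from h import *
f=[]
c,W=avgW(5)
for _ in range(3): camera("side"); f.append(get_state()["wrist_force"])
print(np.mean(f,0).round(2)); plan()
# box rim: fit rectangle to points at rim height
P=W[(W[...,2]>115)&(W[...,2]<132)&(W[...,0]>350)&(W[...,0]<680)&(W[...,1]>10)&(W[...,1]<235)]
print("rim",len(P),cv2.minAreaRect(P[:,:2].astype(np.float32)))
# inner floor
F=W[(W[...,2]>3)&(W[...,2]<20)&(W[...,0]>420)&(W[...,0]<610)&(W[...,1]>45)&(W[...,1]<200)]
print("floor",len(F),F.mean(0).round(1) if len(F) else "")
cv2.imwrite("pics/s5.png",cv2.resize(c["color"][120:280,220:460,::-1],(720,480)))
E
```

```text
[-0.    0.22 -6.06]
now [ 577.9 -179.2   38.4] toolx yaw 17.5 F [-0.93 -0.43 -5.67] w 68.3 t 21.65
rim 746 ((517.1156005859375, 124.94587707519531), (180.06385803222656, 222.79002380371094), 80.36849975585938)
floor 1112 [547.4 111.6  10.5]
```

View pics/s5.png

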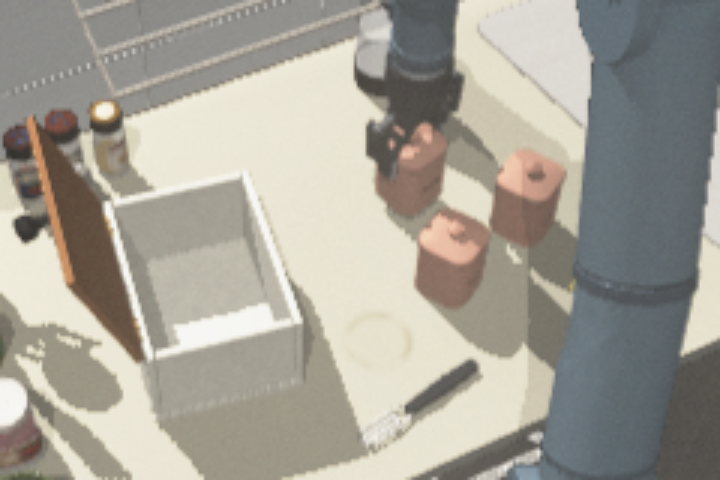

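That's the heavy one: 6 N, against about 1.6 N for each of the other two. The box is open, and the rim fit gives a centre of (516,125) and a yaw of 80.4°.

Run:
```python
from h import *
plan((517,125,195,80.4))
```

```text
now [ 577.9 -179.2   38.4] toolx yaw 17.5 F [-0.93 -0.43 -5.67] w 68.3 t 21.65
(517, 125, 195, 80.4) t [0.0332, -0.3084, -0.1566] dr [-0.0, 0.0, -1.098]
```

arm_command(translation=[[0, 0, -0.04], [0, -0.01, -0.085], [0.004, -0.04, -0.125], [0.008, -0.08, -0.157], [0.013, -0.12, -0.157], [0.017, -0.16, -0.157], [0.022, -0.2, -0.157], [0.026, -0.24, -0.157]], dr=[[0, 0, -0.06], [0, 0, -0.16], [0, 0, -0.28], [0, 0, -0.4], [0, 0, -0.52], [0, 0, -0.65], [0, 0, -0.77], [0, 0, -0.9]], jaw=[0, 0, 0, 0, 0, 0, 0, 0])

```text
clock: 22.65
tool_pos: [530.1, 58.8, 195.6]
orientation: [0.0, 0.823, 0.568, 0.0]
wrist_force: [-0.1, 0.8, -5.9]
gripper_width: 68.5
gripper_force: 83.6
```

Run:
```python
from h import *
plan((517,125,195,80.4))
```

```text
now [530.1  58.8 195.6] toolx yaw 69.3 F [-0.13  0.83 -5.88] w 68.5 t 22.65
(517, 125, 195, 80.4) t [0.0573, -0.0357, 0.0005] dr [0.001, 0.0, -0.194]
```

arm_command(translation=[[0.029, -0.018, 0], [0.0573, -0.0357, 0], [0.0573, -0.0357, 0], [0.0573, -0.0357, 0]], dr=[[0, 0, -0.1], [0, 0, -0.194], [0, 0, -0.194], [0, 0, -0.194]], jaw=[0, 0, 0, 0])

```text
clock: 23.15
tool_pos: [518.0, 123.4, 195.3]
orientation: [0.0, 0.765, 0.644, -0.0]
wrist_force: [1.3, -0.2, -6.9]
gripper_width: 68.1
gripper_force: 83.4
```

Run:
```python
from h import *
plan((517,125,120,80.4),(517,125,30,80.4))
```

```text
now [518.  123.4 195.3] toolx yaw 80.2 F [ 1.3  -0.21 -6.9 ] w 68.1 t 23.15
(517, 125, 120, 80.4) t [0.0015, -0.0013, 0.0753] dr [0.0, 0.001, -0.004]
(517, 125, 30, 80.4) t [0.0016, -0.0013, 0.1653] dr [0.0, 0.001, -0.004]
```

arm_command(translation=[[0.0015, -0.001, 0.03], [0.0015, -0.001, 0.06], [0.0015, -0.001, 0.09], [0.0015, -0.001, 0.115], [0.0015, -0.001, 0.135], [0.0015, -0.001, 0.15], [0.0015, -0.001, 0.158], [0.0015, -0.001, 0.16]], dr=[[0, 0, 0], [0, 0, 0], [0, 0, 0], [0, 0, 0], [0, 0, 0], [0, 0, 0], [0, 0, 0], [0, 0, 0]], jaw=[0, 0, 0, 0, 0, 0, 0, 0])

```text
clock: 24.15
tool_pos: [517.3, 125.5, 35.4]
orientation: [0.0, 0.765, 0.644, 0.0]
wrist_force: [-0.1, 0.7, -6.0]
gripper_width: 68.0
gripper_force: 83.4
```

arm_command(translation=[[0, 0, 0.002], [0, 0, 0.004], [0, 0, 0.005], [0, 0, 0.006]], dr=[[0, 0, 0], [0, 0, 0], [0, 0, 0], [0, 0, 0]], jaw=[0, 0, 0, 0])

```text
clock: 24.65
tool_pos: [517.3, 125.6, 29.6]
orientation: [0.0, 0.765, 0.644, 0.0]
wrist_force: [-0.4, 0.1, -6.6]
gripper_width: 68.1
gripper_force: 83.4
```

arm_command(translation=[[0, 0, 0.001], [0, 0, 0.002], [0, 0, 0.002], [0, 0, 0.002]], dr=[[0, 0, 0], [0, 0, 0], [0, 0, 0], [0, 0, 0]], jaw=[0, 0, 0, 0])

```text
clock: 25.15
tool_pos: [517.3, 125.5, 29.0]
orientation: [0.0, 0.765, 0.644, -0.0]
wrist_force: [-3.4, -2.1, 5.6]
gripper_width: 68.3
gripper_force: 84.4
```

Contact: the force has reversed, so the canister is on the floor. Releasing and rising.

arm_command(translation=[[0, 0, -0.001], [0, 0, -0.001], [0, 0, -0.001], [0, 0, -0.001]], dr=[[0, 0, 0], [0, 0, 0], [0, 0, 0], [0, 0, 0]], jaw=[0.95, 0.95, 0.95, 0.95])

```text
clock: 25.65
tool_pos: [517.4, 125.6, 28.5]
orientation: [0.0, 0.765, 0.644, 0.0]
wrist_force: [-0.8, -0.3, 0.9]
gripper_width: 81.1
gripper_force: 0.0
```

arm_command(translation=[[0, 0, -0.02], [0, 0, -0.05], [0, 0, -0.1], [0, 0, -0.15], [0, 0, -0.2], [0, 0, -0.25], [-0.05, 0, -0.25], [-0.1, 0, -0.25]], dr=[[0, 0, 0], [0, 0, 0], [0, 0, 0], [0, 0, 0], [0, 0, 0], [0, 0, 0], [0, 0, 0], [0, 0, 0]], jaw=[0.95, 0.95, 0.95, 0.95, 0.95, 0.95, 0.95, 0.95])

```text
clock: 26.65
tool_pos: [500.5, 27.1, 281.1]
orientation: [0.002, 0.764, 0.645, 0.002]
wrist_force: [0.7, -0.8, 0.2]
gripper_width: 80.9
gripper_force: 0.0
```

```bash
python3 - <<'E' 2>/dev/null
from h import *
plan()
c,W=avgW(3); tops(W); print("in box"); tops(W,98,113,40,(420,620,40,210))
cv2.imwrite("pics/s6.png",c["color"][...,::-1])
E
```

```text
now [500.5  27.1 281.1] toolx yaw 80.3 F [ 0.66 -0.83  0.23] w 80.9 t 26.65
top [386 170  23  19 280] [ 482.9 -284.9   29.7] yaw90 29.7 0.0 knob 15 [ 483. -285.  107.] z 93.9
top [360 190  24  20 313] [ 445.  -160.9   30.1] yaw90 30.1 0.04 knob 16 [ 446. -162.  107.] z 94.1
in box
top [270 179  28  12 164] [612.5  88.1  36.1] yaw90 36.1 0.0 knob 84 [613.  78. 123.] z 105.7
top [256 191  14  43 124] [nan nan  5.] yaw90 5.0 nan knob 124 [538. 199. 125.] z nan
top [306 194  13  33 116] [478.   50.2  35.3] yaw90 35.3 16.24 knob 87 [466.  48. 124.] z 107.4
top [274 203  23  19 337] [516.8 125.6  79.1] yaw90 79.1 0.01 knob 18 [517. 127. 118.] z 103.9
```

View pics/s6.png

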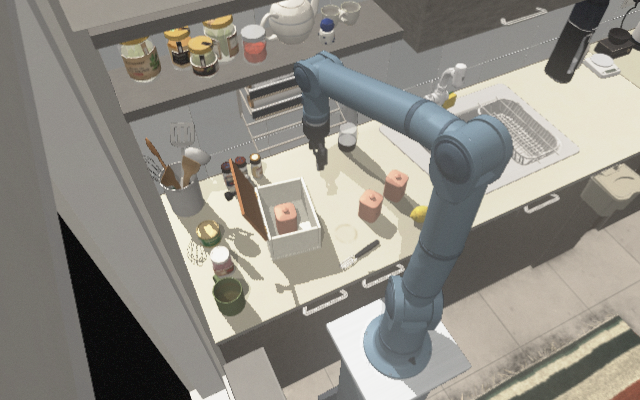

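The heavy canister stands upright in the box at (286,217). The lid is open at (248,200), the two light canisters stand at (371,205) and (396,184), and the bystanders are in place. Handing in.

```bash
python3 -c "
from station import *
print(sign_off())"
```

```text
the job is handed in; nothing more can be done
None
```

The lid is open on its stop, the full canister (the far one, about 6 N when lifted) stands upright in the box, and the two light ones stand on the worktop where they were; I handed the job in at about 27 s.

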